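# Load and aim bicycle front lights on a braked aiming rig

### The job

Pull the rig's red brake lever towards you until it clicks into its second notch and stays there by itself, then, with the brake on, lay every white front light flat in a tray pocket of its own with the lens towards the target board. Then press the yellow release button so that the lever goes all the way back, and after that turn the orange aim knob until the dial pointer stands on the red mark. Leave the lights in their pockets, and do not disturb the bell and the wrench.

Things in the scene. Friction and masses are not known exactly. Their poses are not given: they have to be found in the camera images.
- rig: aiming rig fixed to the bench: blue base 170 (x) x 470 (y) x 12 mm, origin at the centre of its underside, z up; its +x side looks to the white target board. On it, seen from the robot: light tray on the left (+y), knob and dial in the middle, brake lever and release button on the right (-y). 'In the rig' below means this frame
- pocket0 (a point): centre of the floor of the right-hand tray pocket; axes x to the target board, y left, z up. The aluminium tray has 3 pockets in a row along y, each 80 (x) x 58 (y) mm inside, 72 mm apart centre to centre, grey rims 6 mm high, floor 50 mm above the bench
- pocket1 (a point): the same for the middle pocket. The tray tilts with the aim knob, its +x side dipping by 0.03 rad per rad of knob (0.15 at most), about a y axis 5 mm under the pocket floors
- pocket2 (a point): the same for the left-hand pocket
- lever_ball (a point): centre of the red free-turning ball (24 mm across) on top of the steel brake lever (rod 12 mm thick). The lever turns about an axis along the rig's y, 60 mm above the bench, at x = 0, y = -150 mm in the rig; the ball's centre is 95 mm from that axis
- brake_lever (a joint): angle of the lever, rad. 0 = off, leaning 0.6 from upright away from the robot (rig's +x); grows as the ball is pulled to the robot: upright at 0.6, end stop 1.02. A ratchet catches it near 0.43 (first notch) and 0.88 (second notch, brake on); pull a little past (1.0) and let go. A spring pulls it back to 0; pulling takes 2 to 6 N at the ball
- release_top (a point): centre of the top of the yellow round release button (26 mm across) on a black column, x = 0, y = -202 mm in the rig, 112 mm above the bench (column top 100). Press straight down: travel 9 mm, 1.5 N at first, 5 N fully down; beyond about 5 mm the ratchet is free and the lever springs back in half a second: keep it down until then
- release (a joint): how far the release button is down, m (0 up, 0.009 fully down); it also dips as the lever clicks over a notch
- aim_knob_grip (a point): point on the upright axis of the orange aim knob at the height to grip it, 75 mm above the bench, x = -50, y = -65 mm in the rig; the knob has a grip bar 42 mm long, 14 mm wide and 32 mm high (to z = 82 mm) on a disc 44 mm across. The point's x axis runs along the bar
- aim_knob (a joint): angle of the aim knob, rad, 0 to 5, growing clockwise seen from above, at 0 its bar lies along the rig's x; stays where left (friction 0.05 N m)
- dial_centre (a point): centre of the white dial, 93 mm across and lying flat, 33 mm above the bench, x = 32, y = -65 mm in the rig
- pointer_tip (a point): tip of the black dial pointer, 36 mm from the dial centre; its x axis runs from the tip back to the centre
- pointer (a joint): angle of the dial pointer, rad: 0 towards the robot (rig's -x), growing clockwise seen from above; geared to the knob: always 0.4 x the knob angle; it cannot be pushed by hand
- mark_tip (a point): point on the red mark, 36 mm from the dial centre; its x axis runs towards the centre. The mark is a red bar 14 mm long at the dial's rim, and cannot be moved
- mark (a joint): angle of the red mark, rad, in the same sense as the pointer: the pointer is on the mark when the two are equal
- bell: chrome bicycle bell, 54 mm across, 38 mm high, loose; leave it alone. Origin under its centre
- wrench: steel pedal wrench, 240 mm long, lying loose along its x; leave it alone. Origin under its middle. (A fixed clear drawer unit, 160 mm high, and a black tilt-out bin, 150 mm high, stand on the bench more than 0.35 m to either side, out of the way)
- light0: a white plastic bicycle front light, loose, 110 g: block 62 (x) x 44 (y) x 32 mm high, origin at the centre of its underside, the round glass lens on its +x end, a toggle switch 7 mm tall on top towards the other end. Two or three such lights are there; an absent one reads None
- lens0 (a point): centre of the lens of light0, 34 mm along x and 16 mm up from its origin
- light1: a white plastic bicycle front light, loose, 110 g: block 62 (x) x 44 (y) x 32 mm high, origin at the centre of its underside, the round glass lens on its +x end, a toggle switch 7 mm tall on top towards the other end. Two or three such lights are there; an absent one reads None
- lens1 (a point): centre of the lens of light1, 34 mm along x and 16 mm up from its origin
- light2: a white plastic bicycle front light, loose, 110 g: block 62 (x) x 44 (y) x 32 mm high, origin at the centre of its underside, the round glass lens on its +x end, a toggle switch 7 mm tall on top towards the other end. Two or three such lights are there; an absent one reads None
- lens2 (a point): centre of the lens of light2, 34 mm along x and 16 mm up from its origin
Things that resemble listed ones, but are neither listed nor needed, are in the scene too. Leave any pink look-alike of the light2 alone. Leave any blue look-alike of the light1 alone.

How it is judged:
On the way, in this order (a step that is already met when the one before it is completed fails the run):
1. the brake lever stays in its second notch with no hand on it (value of joint brake_lever above 0.8 rad and contact force between the fingers and brake_lever below 0.1 N), for 0.3 s.
2. with the brake on, every light lies flat in a pocket, lens to the target board, released (((x of light0 in the frame of pocket0 between -0.014 and 0.014 m and y of light0 in the frame of pocket0 between -0.012 and 0.012 m and z of light0 in the frame of pocket0 between -0.004 and 0.004 m and x of lens0 in the frame of pocket0 above 0.016 m) or (x of light0 in the frame of pocket1 between -0.014 and 0.014 m and y of light0 in the frame of pocket1 between -0.012 and 0.012 m and z of light0 in the frame of pocket1 between -0.004 and 0.004 m and x of lens0 in the frame of pocket1 above 0.016 m) or (x of light0 in the frame of pocket2 between -0.014 and 0.014 m and y of light0 in the frame of pocket2 between -0.012 and 0.012 m and z of light0 in the frame of pocket2 between -0.004 and 0.004 m and x of lens0 in the frame of pocket2 above 0.016 m)) and ((x of light1 in the frame of pocket0 between -0.014 and 0.014 m and y of light1 in the frame of pocket0 between -0.012 and 0.012 m and z of light1 in the frame of pocket0 between -0.004 and 0.004 m and x of lens1 in the frame of pocket0 above 0.016 m) or (x of light1 in the frame of pocket1 between -0.014 and 0.014 m and y of light1 in the frame of pocket1 between -0.012 and 0.012 m and z of light1 in the frame of pocket1 between -0.004 and 0.004 m and x of lens1 in the frame of pocket1 above 0.016 m) or (x of light1 in the frame of pocket2 between -0.014 and 0.014 m and y of light1 in the frame of pocket2 between -0.012 and 0.012 m and z of light1 in the frame of pocket2 between -0.004 and 0.004 m and x of lens1 in the frame of pocket2 above 0.016 m)) and ((x of light2 in the frame of pocket0 between -0.014 and 0.014 m and y of light2 in the frame of pocket0 between -0.012 and 0.012 m and z of light2 in the frame of pocket0 between -0.004 and 0.004 m and x of lens2 in the frame of pocket0 above 0.016 m) or (x of light2 in the frame of pocket1 between -0.014 and 0.014 m and y of light2 in the frame of pocket1 between -0.012 and 0.012 m and z of light2 in the frame of pocket1 between -0.004 and 0.004 m and x of lens2 in the frame of pocket1 above 0.016 m) or (x of light2 in the frame of pocket2 between -0.014 and 0.014 m and y of light2 in the frame of pocket2 between -0.012 and 0.012 m and z of light2 in the frame of pocket2 between -0.004 and 0.004 m and x of lens2 in the frame of pocket2 above 0.016 m)) and value of joint brake_lever above 0.8 rad and contact force between the fingers and light0 below 0.1 N and contact force between the fingers and light1 below 0.1 N and contact force between the fingers and light2 below 0.1 N), for 0.2 s.
3. the release button is pressed (value of joint release above 0.003 m), for 0.02 s.
4. the brake lever is all the way back (value of joint brake_lever below 0.12 rad), for 0.1 s.
5. the pointer stands on the mark (angle between the x axis of pointer_tip and the x axis of mark_tip, either way round below 0.08 rad and value of joint brake_lever below 0.12 rad), for 0.3 s.
At the end, for the whole second after the job is handed in: every light lies flat in a pocket (within 14 mm lengthwise, 12 mm sideways, 4 mm in height of the centre of its floor), lens to the target board, at rest; pointer within 0.08 rad (3 mm) of the red mark; brake lever back (below 0.12 rad), release button up (all of step 5 and ((x of light0 in the frame of pocket0 between -0.014 and 0.014 m and y of light0 in the frame of pocket0 between -0.012 and 0.012 m and z of light0 in the frame of pocket0 between -0.004 and 0.004 m and x of lens0 in the frame of pocket0 above 0.016 m) or (x of light0 in the frame of pocket1 between -0.014 and 0.014 m and y of light0 in the frame of pocket1 between -0.012 and 0.012 m and z of light0 in the frame of pocket1 between -0.004 and 0.004 m and x of lens0 in the frame of pocket1 above 0.016 m) or (x of light0 in the frame of pocket2 between -0.014 and 0.014 m and y of light0 in the frame of pocket2 between -0.012 and 0.012 m and z of light0 in the frame of pocket2 between -0.004 and 0.004 m and x of lens0 in the frame of pocket2 above 0.016 m)) and ((x of light1 in the frame of pocket0 between -0.014 and 0.014 m and y of light1 in the frame of pocket0 between -0.012 and 0.012 m and z of light1 in the frame of pocket0 between -0.004 and 0.004 m and x of lens1 in the frame of pocket0 above 0.016 m) or (x of light1 in the frame of pocket1 between -0.014 and 0.014 m and y of light1 in the frame of pocket1 between -0.012 and 0.012 m and z of light1 in the frame of pocket1 between -0.004 and 0.004 m and x of lens1 in the frame of pocket1 above 0.016 m) or (x of light1 in the frame of pocket2 between -0.014 and 0.014 m and y of light1 in the frame of pocket2 between -0.012 and 0.012 m and z of light1 in the frame of pocket2 between -0.004 and 0.004 m and x of lens1 in the frame of pocket2 above 0.016 m)) and ((x of light2 in the frame of pocket0 between -0.014 and 0.014 m and y of light2 in the frame of pocket0 between -0.012 and 0.012 m and z of light2 in the frame of pocket0 between -0.004 and 0.004 m and x of lens2 in the frame of pocket0 above 0.016 m) or (x of light2 in the frame of pocket1 between -0.014 and 0.014 m and y of light2 in the frame of pocket1 between -0.012 and 0.012 m and z of light2 in the frame of pocket1 between -0.004 and 0.004 m and x of lens2 in the frame of pocket1 above 0.016 m) or (x of light2 in the frame of pocket2 between -0.014 and 0.014 m and y of light2 in the frame of pocket2 between -0.012 and 0.012 m and z of light2 in the frame of pocket2 between -0.004 and 0.004 m and x of lens2 in the frame of pocket2 above 0.016 m)) and value of joint release below 0.002 m and velocity of joint aim_knob below 0.05 rad/s and linear speed of each of light0, light1, light2 below 0.03 m/s); the robot touches nothing.
It fails at once if the bell or the wrench is moved by more than 30 mm (distance of any of bell, wrench from where it was at the start of the episode above 0.03 m).
Of light0, light1, light2 only 2 to 3 are there at a start; the rules pass over those that are not, and their reading is None.
At some moment in a run one of light0, light1, light2 may be knocked a few centimetres aside while the robot is not near it.
Once in a run the grip may slacken for a moment while it holds something.
It also fails if it takes over 208 s, if anything falls off the work surface, if the arm or the gripper's body presses on something with over 40 N, if the wrist force passes 120 N, or if a joint passes its speed limit or range.

### The arm

A 6-joint arm with a two-finger parallel gripper is mounted at the origin on the work surface. World frame = base frame: x ahead of the robot, y to its left, z up, the work surface at z = 0. Lengths are in m, angles in rad, forces in N, time in s.
With the tool pointing down it reaches from about 0.35 to 0.875 m from the base axis. Payload 4.2 kg.
Tool frame: the origin (TCP) lies where the fingers leave the gripper's body, on its centre line; the fingertips stand 70 mm ahead of it and the grasp point (between the pads) lies 51 mm ahead of it; z points along the fingers, y is the line along which they close (so a half turn about z gives the same grasp; the last joint's range is limited). The gripper opens to 87 mm and grips with 3 to 60 N. Pads are 19 mm wide; open, the fingers measure 117 mm over their backs; the gripper's body (75 mm by 190 mm) begins 51 mm behind the grasp point.
Start: joints at [1.409, 0.385, 0.008, 0, -1.194, -0.259], TCP at [0.255, 0.57, 0.292] pointing down, gripper open.
Joint ranges: [-3.14, 3.14], [-1.21, 2.06], [-1.07, 1.41], [-3.16, 2.05], [-2.99, -0.16], [-3.1, 3.1]. Speed limits (rad/s): [2.79, 2.79, 3.14, 3.14, 3.14, 3.14].

### API

Orientations are given as a rotation vector (axis times angle).
In Python, from station import r gives the robot as it stands. The module is installed in compiled form; this text tells all that it offers.
- The arm moves only by the shell command python3 -m creep 'ROWS' [FORCE]. ROWS is JSON, a list of rows, each a list of 5 numbers: the shift along the world's x, y, z in mm, then the turn about the world's z in degrees, then the finger opening in mm, from 0 to 87. A call has 1 to 5 rows; each row is the pose to reach, as a shift and turn from the pose commanded when the call began; what a row does not reach only later rows make up. A row lasts 1/12 s, in which the tool goes at most 41.7 mm and 7.16 degrees, less where a joint would pass 70% of its speed; a pose out of reach is approached as far as the arm can. A call with a gripper value outside its range is refused whole. The fingers move at their own pace and stop on an object; FORCE is the grip in N (left out, the last holds). Time passes only in rows, so rows that repeat a pose let the fingers close. It gives the time, the measured TCP pose, the force, the opening and the grip force at its end, in the units of the state.
- r.state(): the state, without advancing time (a new reading comes with each control period).
- r.snapshot(name): name is "scene" or "top"; returns a dict with "image" (420x560x3 uint8, blue, green, red), "fovy" (degrees; the focal length in pixels is half the picture's height over the tangent of half this angle, whatever the lens; pixels are square), "cx", "cy" (the principal point, pixels), "extrinsics" (4x4, takes a point from camera to world coordinates). Camera axes: x right, y down, z forward; pixel columns grow to the right and rows downward; lengths in m; the calibration is good to about 2 mm. A picture is of the moment at which its call begins. There is no depth.
- r.hand_in(): hands the job in; it is judged then, once.
The state is a dict: "clock": time; "joints": joint angles; "dq": joint speeds; "effort": joint torques, N m; "eef_pos": TCP position; "eef_rot": TCP orientation; "wrist_force": force on the tool from outside, world axes, zero at the start; "moment": the same for the moment, N m; "grip_width": finger opening in m; "grasp_force": force on a finger pad.
Only numpy, scipy, OpenCV 4.12 (cv2) and the standard library are available. Lean on these libraries where they do the work, as an engineer would, in place of code of your own. Each camera call takes 0.05 s, during which the arm holds its last target. There are 200 camera calls.

## Working session

There is one attempt and no reset: what is moved stays moved. The work goes in short steps, Python scripts to look and compute and a shell command to move; the robot and the scene stay as the last step left them, time stands still between calls to the robot, and variables do not carry over. Pictures are saved under pics/ and viewed, at most 14 in all, crops included, and the job is handed in when it is done.

```bash
mkdir -p pics; cat > h.py <<'E'
import numpy as np, cv2
from station import r
def snap(n,f=None):
    s=r.snapshot(n); im=np.array(s["image"])
    if f: cv2.imwrite(f"pics/{f}.png",im)
    return s,im
def fl(s): return im_h(s)/2/np.tan(np.radians(s["fovy"])/2)
def im_h(s): return np.array(s["image"]).shape[0]
def ray(s,u,v):
    f=fl(s); T=np.array(s["extrinsics"]); d=T[:3,:3]@np.array([(u-s["cx"])/f,(v-s["cy"])/f,1]); return T[:3,3],d
def onz(s,u,v,z):
    o,d=ray(s,u,v); return o+d*(z-o[2])/d[2]
def proj(s,p):
    T=np.array(s["extrinsics"]); c=T[:3,:3].T@(np.array(p)-T[:3,3]); f=fl(s); return np.array([s["cx"]+f*c[0]/c[2],s["cy"]+f*c[1]/c[2]])
E
python3 - <<'E'
from h import *
for n in("scene","top"):
    s,im=snap(n,n+"0"); print(n,s["fovy"],s["cx"],s["cy"],np.round(s["extrinsics"],3).tolist())
print(r.state())
E
```

```text
scene 49.4209923573231 282.0092182948786 202.20638153448314 [[0.848, 0.435, -0.304, 0.851], [0.531, -0.697, 0.483, -0.506], [-0.002, -0.571, -0.821, 1.03], [0.0, 0.0, 0.0, 1.0]]
top 55.30252231415238 280.63279181368006 210.54207540056453 [[0.026, -0.986, 0.168, 0.369], [-1.0, -0.026, 0.005, 0.047], [-0.001, -0.168, -0.986, 1.08], [0.0, 0.0, 0.0, 1.0]]
{'clock': 0.1, 'joints': array([ 1.40861846e+00,  3.85473266e-01,  6.74446038e-03, -4.46463233e-04,
       -1.19403290e+00, -2.58607848e-01]), 'dq': array([-5.66182650e-06, -2.47387425e-03,  1.31890448e-03,  1.50298731e-03,
       -1.27130215e-05, -1.01597427e-03]), 'effort': array([-3.69077870e-04, -3.91689420e+01,  1.87935179e+01,  4.23195899e+00,
        1.34588726e-02, -7.88430270e-05]), 'eef_pos': array([0.25510341, 0.5701087 , 0.29126397]), 'eef_rot': array([ 3.07032382e+00, -6.55941751e-01, -5.01993664e-04]), 'wrist_force': array([-0.21837858, -0.50828198,  0.18501035]), 'moment': array([-0.01904219,  0.01772183, -0.02122697]), 'grasp_force': 0.0, 'grip_width': 0.08731318128105645}
```

View pics/scene0.png

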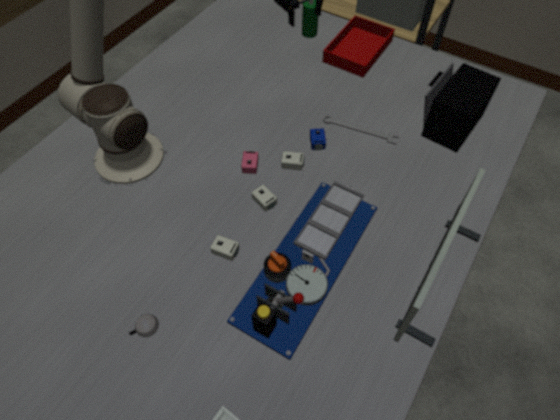

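View pics/top0.png

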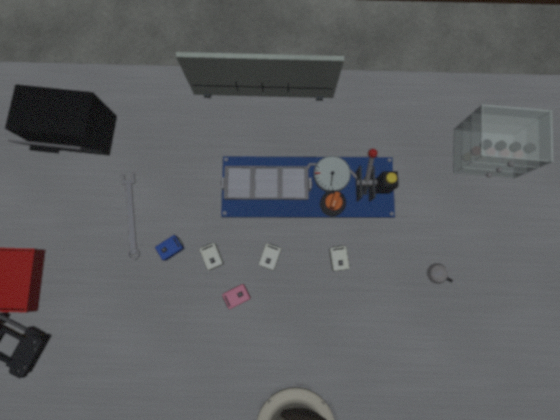

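Scene view: white lights at (264,196), (292,160), (225,247); pink at (250,161), blue at (318,138); the lever's red ball at (298,298); the yellow button at (264,312); the knob at (277,264). Top view: white candidates at (211,257), (270,257), (340,258); look-alikes pink (236,296) and blue (169,247) are to be left alone. I choose the three white ones, then check them in a crop.

```bash
cat >> h.py <<'E'
def comps(m,amin):
    n,l,st,c=cv2.connectedComponentsWithStats(m.astype(np.uint8)); return [(i,l==i,st[i],c[i]) for i in range(1,n) if st[i,4]>=amin]
def lights(s,im):
    hsv=cv2.cvtColor(im,cv2.COLOR_BGR2HSV); out=[]
    return hsv
E
python3 - <<'E'
from h import *
s,im=snap("top","t1"); hsv=cv2.cvtColor(im,cv2.COLOR_BGR2HSV)
H,S,V=cv2.split(hsv)
def show(n,m,amin,z):
    for i,mm,st,c in comps(m,amin):
        cnt=max(cv2.findContours(mm.astype(np.uint8),0,2)[0],key=cv2.contourArea)
        R=cv2.minAreaRect(cnt); B=[onz(s,*p,z) for p in cv2.boxPoints(R)]
        print(n,st[4],np.round(c,1),np.round(onz(s,*R[0],z)[:2],4),'box',np.round([b[:2] for b in B],3).tolist(),'sz',[round(float(np.linalg.norm(B[k+1]-B[k])),3) for k in(0,1)])
show('blue',(H>105)&(H<125)&(S>150)&(V>60),100,.012)
show('white',(V>150)&(S<60),60,.032)
show('red',((H<6)|(H>174))&(S>150)&(V>80),8,.14)
show('yel',(H>22)&(H<35)&(S>150)&(V>80),10,.112)
show('ora',(H>6)&(H<18)&(S>150)&(V>80),10,.08)
print(V[150:270,150:400].max(), im[258,340],im[180,240])
c=im[140:280,140:420]; cv2.imwrite("pics/c1.png",cv2.resize(c,(800,400),interpolation=cv2.INTER_CUBIC))
E
```

```text
blue 622 [367.3 203.4] [ 0.5924 -0.1816] box [[0.542, -0.114], [0.639, -0.114], [0.643, -0.25], [0.546, -0.249]] sz [0.097, 0.137]
blue 148 [270.  206.3] [0.5564 0.0863] box [[0.575, 0.13], [0.577, 0.044], [0.538, 0.043], [0.536, 0.129]] sz [0.087, 0.038]
blue 114 [311.8 207.6] [ 0.5608 -0.0299] box [[0.581, -0.003], [0.582, -0.057], [0.541, -0.057], [0.54, -0.003]] sz [0.054, 0.041]
blue 220 [168.4 248.1] [0.4434 0.3464] box [[0.443, 0.381], [0.475, 0.334], [0.443, 0.312], [0.412, 0.359]] sz [0.057, 0.039]
white 68 [210.  252.8] [0.4278 0.2342] box [[0.431, 0.253], [0.444, 0.225], [0.424, 0.215], [0.411, 0.243]] sz [0.031, 0.022]
white 71 [270.3 252.8] [0.4337 0.0755] box [[0.43, 0.093], [0.448, 0.087], [0.437, 0.058], [0.42, 0.064]] sz [0.018, 0.031]
white 77 [339.  255.1] [ 0.4307 -0.1033] box [[0.441, -0.086], [0.447, -0.117], [0.421, -0.121], [0.415, -0.09]] sz [0.031, 0.026]
red 35 [372.4 152.9] [ 0.6766 -0.1687] box [[0.684, -0.163], [0.684, -0.175], [0.669, -0.175], [0.669, -0.163]] sz [0.012, 0.015]
red 1914 [ 15.  278.4] [0.3498 0.6559] box [[0.279, 0.685], [0.42, 0.705], [0.422, 0.626], [0.281, 0.608]] sz [0.142, 0.08]
yel 32 [391.4 176.2] [ 0.627  -0.2225] box [[0.625, -0.211], [0.638, -0.22], [0.629, -0.234], [0.616, -0.225]] sz [0.016, 0.016]
ora 171 [333.7 200.3] [ 0.566  -0.0818] box [[0.576, -0.056], [0.593, -0.093], [0.556, -0.108], [0.54, -0.071]] sz [0.041, 0.04]
156 [146 150 145] [128 121 118]
```

View pics/c1.png

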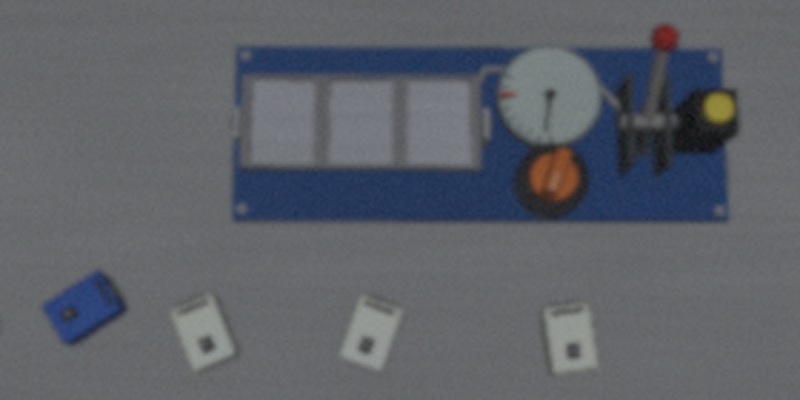

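The crop shows the three white blocks with switches at crop (207,345), (366,345), (573,351) and lens ends pointing up (to +x), yaw roughly +20, -17, +8 deg; pink and blue excluded. Red mark is at the dial's left, pointer toward the robot. Now refined measurements.

```bash
cat >> h.py <<'E'
def meas(s,im,m,z,zs=None):
    cnt=max(cv2.findContours(m.astype(np.uint8),0,2)[0],key=cv2.contourArea)
    w=np.array([onz(s,*p[0],z)[:2] for p in cnt],np.float32); R=cv2.minAreaRect(w); return R
def findlights(s,im,box=(150,330,190,380),thr=14,z=.032):
    g=cv2.GaussianBlur(im,(3,3),0).astype(int); y0,y1,x0,x1=box
    mn=g.min(2); bg=cv2.medianBlur(im.min(2),61).astype(int)
    m=(mn-bg>thr)&(g.max(2)-mn<40); m[:y0]=0;m[y1:]=0;m[:,:x0]=0;m[:,x1:]=0
    m=cv2.morphologyEx(m.astype(np.uint8),cv2.MORPH_CLOSE,np.ones((7,7)))
    out=[]
    for i,mm,st,c in comps(m,150):
        (x,y),(w,h),a=meas(s,im,mm,z)
        if w<h: w,h=h,w; a+=90
        a=(a+90)%180-90; out.append((x,y,a,w,h,st[4]))
    return out
E
python3 - <<'E'
from h import *
for n,bx in(("top",(232,290,190,380)),("scene",(140,265,200,310))):
    s,im=snap(n); hsv=cv2.cvtColor(im,cv2.COLOR_BGR2HSV); H,S,V=cv2.split(hsv)
    for o in findlights(s,im,bx): print(n,'light',np.round(o,3))
    m=(H>100)&(H<128)&(S>105)&(V>25)
    M=np.zeros(m.shape,np.uint8)
    sl=(slice(145,228),slice(205,410)) if n=="top" else (slice(170,370),slice(215,390))
    M[sl]=m[sl]; pts=cv2.findNonZero(M); hull=cv2.convexHull(pts)
    w=np.array([onz(s,*p[0],.012)[:2] for p in hull],np.float32); R=cv2.minAreaRect(w); print(n,'base',R,np.round(cv2.boxPoints(R),3).tolist())
    for nm,mk,z in(("red",((H<8)|(H>172))&(S>110)&(V>60),.138),("yel",(H>20)&(H<36)&(S>110)&(V>60),.112)):
        mk=mk.copy(); mk[:140]=0; mk[:,:200]=0
        for i,mm,st,c in comps(mk,6): print(n,nm,st[4],np.round(c,1),np.round(onz(s,*c,z),3), 'dial',np.round(onz(s,*c,.034),3))
E
```

```text
top light [4.2100e-01 2.3200e-01 2.4673e+01 5.7000e-02 4.2000e-02 3.2800e+02]
top light [ 4.2500e-01  7.9000e-02 -1.6945e+01  5.8000e-02  4.1000e-02  3.4300e+02]
top light [ 4.250e-01 -1.050e-01  9.459e+00  5.800e-02  4.100e-02  3.280e+02]
top base ((0.6198349595069885, -0.019371837377548218), (0.1650753915309906, 0.4645465016365051), 1.505165457725525) [[0.531000018119812, 0.210999995470047], [0.5429999828338623, -0.2540000081062317], [0.7080000042915344, -0.24899999797344208], [0.6959999799728394, 0.2150000035762787]]
top red 53 [372.4 152.8] [ 0.678 -0.169  0.138] dial [ 0.712 -0.193  0.034]
top yel 103 [391.1 177.4] [ 0.624 -0.22   0.112] dial [ 0.645 -0.242  0.034]
scene light [4.1900e-01 2.2900e-01 2.3593e+01 5.0000e-02 4.0000e-02 1.8100e+02]
scene light [ 4.2300e-01  7.8000e-02 -1.7756e+01  5.2000e-02  4.0000e-02  2.1300e+02]
scene light [ 5.8800e-01  1.2000e-02 -5.9892e+01  8.1000e-02  2.8000e-02  2.0000e+02]
scene light [ 4.230e-01 -1.060e-01  9.623e+00  5.200e-02  4.000e-02  2.750e+02]
scene base ((0.6209551692008972, -0.02208736538887024), (0.16785098612308502, 0.46781378984451294), 1.2627745866775513) [[0.5320000052452087, 0.20999999344348907], [0.5419999957084656, -0.257999986410141], [0.7099999785423279, -0.2540000081062317], [0.699999988079071, 0.21400000154972076]]
scene red 26 [244.7 161.8] [0.374 0.074 0.138] dial [0.319 0.142 0.034]
scene red 18 [251.7 158.2] [0.383 0.093 0.138] dial [0.328 0.163 0.034]
scene red 18 [252.5 165.1] [0.397 0.076 0.138] dial [0.344 0.144 0.034]
scene red 78 [297.8 297.6] [ 0.677 -0.169  0.138] dial [ 0.656 -0.129  0.034]
scene yel 142 [263.1 311. ] [ 0.625 -0.223  0.112] dial [ 0.606 -0.199  0.034]
```

Rig frame fits: ball and button land within ~1 mm of where they must be for centre (0.620,-0.021), yaw 1.4°. Moving to above the lever ball.

```bash
python3 -m creep '[[84,-148,0,0,50],[84,-148,0,0,50],[84,-148,0,0,50],[84,-148,0,0,50],[84,-148,0,0,50]]' 20 >/dev/null
python3 -m creep '[[84,-148,-5,7,50],[84,-148,-5,13,50],[84,-148,-5,19,50],[84,-148,-5,25.5,50],[84,-148,-5,25.5,50]]' >/dev/null
python3 -m creep '[[84,-148,-5,0,50],[84,-148,-5,0,50],[84,-148,-5,0,50],[84,-148,-5,0,50],[84,-148,-5,0,50]]' >/dev/null
python3 -m creep '[[84,-148,-5,0,50],[84,-148,-5,0,50],[84,-148,-5,0,50],[84,-148,-5,0,50],[84,-148,-5,0,50]]' >/dev/null
python3 -m creep '[[86,-147,-5,0,50],[86,-147,-5,0,50],[86,-147,-5,0,50],[86,-147,-5,0,50],[86,-147,-5,0,50]]'
python3 - <<'E'
from h import *
st=r.state(); print(st["eef_pos"],st["eef_rot"],st["joints"])
s,im=snap("top","t2")
c,sn=np.cos(.0244),np.sin(.0244)
for u,v in((239.1,182.7),(266.4,182.7),(292.6,182.7)):
    p=onz(s,u,v,.052)[:2]-[.620,-.0208]; print('rig',np.round([c*p[0]+sn*p[1],-sn*p[0]+c*p[1]],4))
E
```

```text
clock: 2.33
eef_pos: [0.6794, -0.1732, 0.27]
eef_rot: [3.14, 0.03, -0.002]
wrist_force: [0.5, 0.5, -0.7]
grip_width: 0.0501
grasp_force: 0.0
[ 0.67939711 -0.17321222  0.26996324] [ 3.14021455e+00  2.96285473e-02 -1.52485126e-03] [-1.92545594e-02  5.29684256e-01  1.87414565e-01  1.34277596e-03
 -1.22946214e+00  1.60847064e+00]
rig [-0.0006  0.1839]
rig [-0.0004  0.112 ]
rig [-0.0003  0.0431]
```

```bash
python3 -m creep '[[-2,4,-30,0,50],[-2,4,-60,0,50],[-2,4,-81,0,50],[-2,4,-81,0,50],[-2,4,-81,0,50]]' 25
python3 -m creep '[[0,0,0,0,10],[0,0,0,0,10],[0,0,0,0,10],[0,0,0,0,10],[0,0,0,0,10]]' 25
python3 -c "
from h import *
snap('scene','s3')"
```

```text
clock: 2.8
eef_pos: [0.6749, -0.1633, 0.1906]
eef_rot: [3.141, 0.04, -0.004]
wrist_force: [-0.3, -0.6, 0.0]
grip_width: 0.0502
grasp_force: 0.0
clock: 3.22
eef_pos: [0.676, -0.1676, 0.1933]
eef_rot: [3.136, 0.039, 0.005]
wrist_force: [1.7, -17.8, -1.4]
grip_width: 0.0247
grasp_force: 8.9
```

```bash
python3 -m creep '[[0,-4,0,0,10],[0,-4,0,0,10],[0,-4,0,0,10]]' 25
python3 -m creep '[[-5,0,3,0,10],[-10,0,6,0,10],[-16.6,0,9,0,10],[-25,-1,12,0,10],[-34.7,-1,14.7,0,10]]' 25
python3 -m creep '[[-9,0,1,0,10],[-19,0,2,0,10],[-28,0,2,0,10],[-38,-1,0,0,10],[-38,-1,0,0,10]]' 25
python3 -m creep '[[-9,0,-3,0,10],[-18,0,-6,0,10],[-19,0,-6,0,10],[-19,0,-6,0,10]]' 25
python3 -c "
from h import *
snap('scene','s4')"
```

```text
clock: 3.52
eef_pos: [0.6761, -0.1693, 0.1931]
eef_rot: [3.14, 0.038, 0.005]
wrist_force: [0.2, -3.1, 5.5]
grip_width: 0.022
grasp_force: 25.0
clock: 3.93
eef_pos: [0.6434, -0.1699, 0.2071]
eef_rot: [3.14, 0.039, 0.014]
wrist_force: [4.7, -5.5, 2.3]
grip_width: 0.0222
grasp_force: 25.0
clock: 4.35
eef_pos: [0.6044, -0.1708, 0.2086]
eef_rot: [3.14, 0.04, 0.014]
wrist_force: [4.2, -1.2, 5.3]
grip_width: 0.0221
grasp_force: 25.0
clock: 4.68
eef_pos: [0.5843, -0.1712, 0.2026]
eef_rot: [3.139, 0.04, 0.005]
wrist_force: [-0.3, -2.8, 10.6]
grip_width: 0.0219
grasp_force: 25.0
```

```bash
python3 -c "
import cv2
a=cv2.imread('pics/s3.png')[240:350,220:350];b=cv2.imread('pics/s4.png')[240:350,220:350]
import numpy as np
cv2.imwrite('pics/c2.png',cv2.resize(np.hstack([a,b]),(780,330),interpolation=2))"
```

```text
(no output)
```

View pics/c2.png

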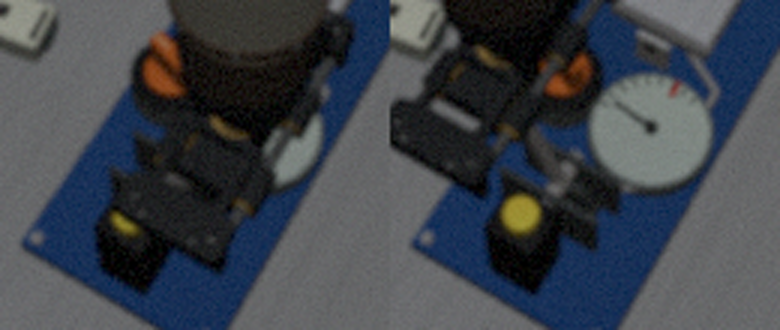

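Left: ball gripped. Right: the lever is pulled upright-and-beyond under the gripper. Releasing and lifting.

```bash
python3 -m creep '[[2,0,1,0,10],[2,0,1,0,50],[2,0,1,0,50],[2,0,1,0,50],[2,0,1,0,50]]' 
python3 -m creep '[[0,0,40,0,60],[0,0,60,0,60],[-80,40,60,0,60],[-110,60,60,0,60],[-140,80,60,0,60]]'
python3 - <<'E'
from h import *
for n,bx in(("top",(232,300,120,420)),("scene",(140,265,200,310))):
    s,im=snap(n,n+"5"); H,S,V=cv2.split(cv2.cvtColor(im,cv2.COLOR_BGR2HSV))
    mk=((H<8)|(H>172))&(S>110)&(V>60); mk[:140]=0; mk[:,:205 if n=="top" else 265]=0
    for i,mm,st,c in comps(mk,6): print(n,st[4],np.round(c,1),np.round(onz(s,*c,.15),3))
    for o in findlights(s,im,bx): print(n,'light',np.round(o,3))
E
```

```text
clock: 5.15
eef_pos: [0.5846, -0.17, 0.1996]
eef_rot: [-3.14, -0.038, 0.006]
wrist_force: [0.2, -0.3, -0.2]
grip_width: 0.0415
grasp_force: 0.0
clock: 5.57
eef_pos: [0.4747, -0.109, 0.2598]
eef_rot: [-3.141, -0.036, 0.004]
wrist_force: [-0.0, 1.1, -0.1]
grip_width: 0.0597
grasp_force: 0.0
top light [4.2200e-01 2.3200e-01 2.4673e+01 5.6000e-02 4.1000e-02 3.2700e+02]
top light [ 4.250e-01 -1.050e-01  9.455e+00  5.800e-02  4.200e-02  3.350e+02]
scene 55 [267.2 276.6] [ 0.6   -0.167  0.15 ]
scene light [4.1800e-01 2.2900e-01 3.0824e+01 4.9000e-02 4.1000e-02 1.8700e+02]
scene light [ 3.1700e-01 -1.0000e-03 -1.1731e+01  1.5800e-01  5.2000e-02  4.4500e+02]
scene light [4.170e-01 6.200e-02 7.144e+01 7.400e-02 5.200e-02 2.740e+02]
scene light [ 5.8800e-01  1.2000e-02 -5.9892e+01  8.1000e-02  2.8000e-02  2.0100e+02]
scene light [ 4.230e-01 -1.060e-01  9.179e+00  5.200e-02  4.000e-02  2.700e+02]
```

Ball at (267,277) → x 0.600, as expected for the second notch. Now hover over the right-hand light.

```bash
python3 -m creep '[[-20,-15,-60,4,70],[-20,-15,-80,8,70],[-20,-15,-80,8,70],[-20,-15,-80,8,70],[-20,-15,-80,8,70]]' 20
```

```text
clock: 6.08
eef_pos: [0.4584, -0.1245, 0.1823]
eef_rot: [3.13, 0.256, 0.003]
wrist_force: [0.6, -0.4, 0.7]
grip_width: 0.0697
grasp_force: 0.0
```

```bash
python3 -m creep '[[-32,19.5,-20,0,70],[-32,19.5,-60,0,70],[-32,19.5,-103,0,70],[-32,19.5,-103,0,70],[-32,19.5,-103,0,70]]' 
python3 -m creep '[[0,0,0,0,20],[0,0,0,0,20],[0,0,0,0,20],[0,0,0,0,20],[0,0,0,0,20]]' 20
```

```text
clock: 6.5
eef_pos: [0.4257, -0.1048, 0.0778]
eef_rot: [3.13, 0.258, -0.004]
wrist_force: [0.1, 0.8, 0.1]
grip_width: 0.0696
grasp_force: 0.0
clock: 6.92
eef_pos: [0.4253, -0.105, 0.0795]
eef_rot: [-3.131, -0.257, -0.006]
wrist_force: [0.7, -0.2, 1.5]
grip_width: 0.0446
grasp_force: 0.1
```

```bash
python3 -m creep '[[0,0,0,0,20],[0,0,0,0,20],[0,0,40,0,20],[0,0,80,0,20],[0,0,100,0,20]]' 35
python3 -m creep '[[30,20,0,-4,20],[65,40,0,-8,20],[97,62,0,-8,20],[97,62,0,-8,20],[97,62,0,-8,20]]' 
python3 -m creep '[[30,20,0,0,20],[65,40,0,0,20],[97,62,0,0,20],[97,62,0,0,20],[97,62,0,0,20]]'
python3 - <<'E'
from h import *
snap('scene','s6'); print(r.state()["eef_pos"],r.state()["grip_width"])
im=cv2.imread('pics/s6.png')[120:320,200:420]; cv2.imwrite('pics/c6.png',cv2.resize(im,(660,600),interpolation=2))
E
```

```text
clock: 7.33
eef_pos: [0.426, -0.1051, 0.1817]
eef_rot: [3.13, 0.258, 0.008]
wrist_force: [0.8, -0.4, 0.2]
grip_width: 0.0435
grasp_force: 35.0
clock: 7.75
eef_pos: [0.5225, -0.042, 0.1776]
eef_rot: [-3.141, -0.04, 0.0]
wrist_force: [-0.2, 0.7, -1.3]
grip_width: 0.0438
grasp_force: 35.0
clock: 8.17
eef_pos: [0.6184, 0.0194, 0.1769]
eef_rot: [3.141, 0.039, -0.003]
wrist_force: [-1.3, -0.3, -1.7]
grip_width: 0.0435
grasp_force: 35.0
[0.61734009 0.01865197 0.17695494] 0.04378667116094046
```

View pics/c6.png

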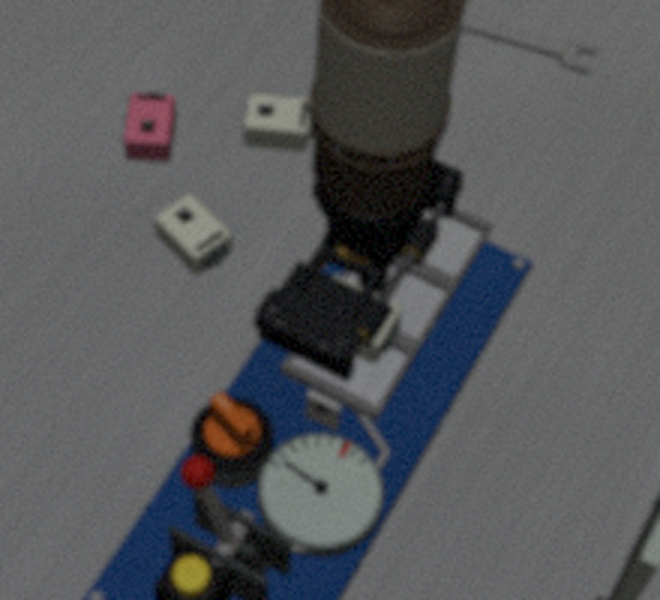

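The light is held above the right pocket, the lever stands in its notch (ball at crop (198,470)). Lower and release.

```bash
python3 -m creep '[[1,0,-20,0,20],[1,0,-40,0,20],[1,0,-47,0,20],[1,0,-47,0,20],[1,0,-47,0,20]]'
python3 -m creep '[[0,0,0,0,56],[0,0,0,0,56],[0,0,0,0,56],[0,0,0,0,56]]'
python3 -m creep '[[0,0,30,0,56],[0,0,60,0,56],[-40,10,60,-6,70],[-80,20,60,-12,70],[-110,30,60,-18,70]]'
python3 -m creep '[[-40,20,0,0,70],[-78,30,-20,0,70],[-78,30,-30,0,70],[-78,30,-30,0,70],[-78,30,-30,0,70]]'
python3 - <<'E'
from h import *
st=r.state();print(st["eef_pos"],2*np.degrees(np.arctan2(st["eef_rot"][1],st["eef_rot"][0])))
s,im=snap('scene','s7')
for o in findlights(s,im,(140,265,200,310)): print(np.round(o,3))
E
```

```text
clock: 8.63
eef_pos: [0.6186, 0.0182, 0.1314]
eef_rot: [3.141, 0.037, -0.001]
wrist_force: [-0.3, -0.8, -1.0]
grip_width: 0.0435
grasp_force: 35.0
clock: 8.97
eef_pos: [0.6197, 0.0189, 0.1314]
eef_rot: [-3.141, -0.038, -0.001]
wrist_force: [-0.5, 0.8, -0.5]
grip_width: 0.0549
grasp_force: 0.0
clock: 9.38
eef_pos: [0.5071, 0.0488, 0.1912]
eef_rot: [-3.107, 0.464, 0.001]
wrist_force: [-0.5, 1.6, 0.4]
grip_width: 0.0667
grasp_force: 0.0
clock: 9.8
eef_pos: [0.4321, 0.0794, 0.1615]
eef_rot: [-3.109, 0.451, -0.002]
wrist_force: [1.2, 1.3, 0.7]
grip_width: 0.0698
grasp_force: 0.0
[0.43208324 0.07937816 0.16148639] 343.479273496955
[ 4.0400e-01  1.1300e-01 -5.9899e+01  1.4200e-01  5.2000e-02  3.9800e+02]
[ 5.8800e-01  1.4000e-02 -5.9892e+01  8.4000e-02  2.8000e-02  2.1300e+02]
```

```bash
python3 -m creep '[[-6,-1,-20,0,70],[-6,-1,-50,0,70],[-6,-1,-82,0,70],[-6,-1,-82,0,70],[-6,-1,-82,0,70]]'
python3 -m creep '[[0,0,0,0,20],[0,0,0,0,20],[0,0,0,0,20],[0,0,0,0,20],[0,0,0,0,20]]' 35
python3 -m creep '[[0,0,0,0,20],[0,0,0,0,20],[0,0,40,0,20],[0,0,80,0,20],[0,0,100,0,20]]' 35
python3 -m creep '[[30,0,0,6,20],[60,0,0,12,20],[96,6,0,18,20],[96,6,0,18,20],[96,6,0,18,20]]' 
python3 -m creep '[[30,0,0,0,20],[65,3,0,0,20],[96,6,0,0,20],[96,6,0,0,20],[96,6,0,0,20]]'
python3 - <<'E'
from h import *
snap('scene','s8'); print(r.state()["eef_pos"],r.state()["grip_width"])
im=cv2.imread('pics/s8.png')[120:320,200:420]; cv2.imwrite('pics/c8.png',cv2.resize(im,(660,600),interpolation=2))
E
```

```text
clock: 10.27
eef_pos: [0.4265, 0.0778, 0.0784]
eef_rot: [3.107, -0.455, -0.003]
wrist_force: [0.3, 0.4, 1.1]
grip_width: 0.0696
grasp_force: 0.0
clock: 10.68
eef_pos: [0.4259, 0.0781, 0.0799]
eef_rot: [-3.107, 0.453, -0.002]
wrist_force: [0.6, -1.0, 0.5]
grip_width: 0.0444
grasp_force: 0.4
clock: 11.1
eef_pos: [0.4269, 0.0786, 0.1825]
eef_rot: [-3.106, 0.452, -0.007]
wrist_force: [0.3, 0.5, -0.8]
grip_width: 0.0436
grasp_force: 34.9
clock: 11.52
eef_pos: [0.5224, 0.0841, 0.1782]
eef_rot: [3.141, 0.035, -0.001]
wrist_force: [-0.2, 0.2, -1.6]
grip_width: 0.0436
grasp_force: 34.9
clock: 11.93
eef_pos: [0.617, 0.0899, 0.1778]
eef_rot: [3.141, 0.036, -0.004]
wrist_force: [-0.3, -0.2, -1.1]
grip_width: 0.0438
grasp_force: 34.9
[0.6160532  0.08974497 0.17796843] 0.0438621671933993
```

View pics/c8.png

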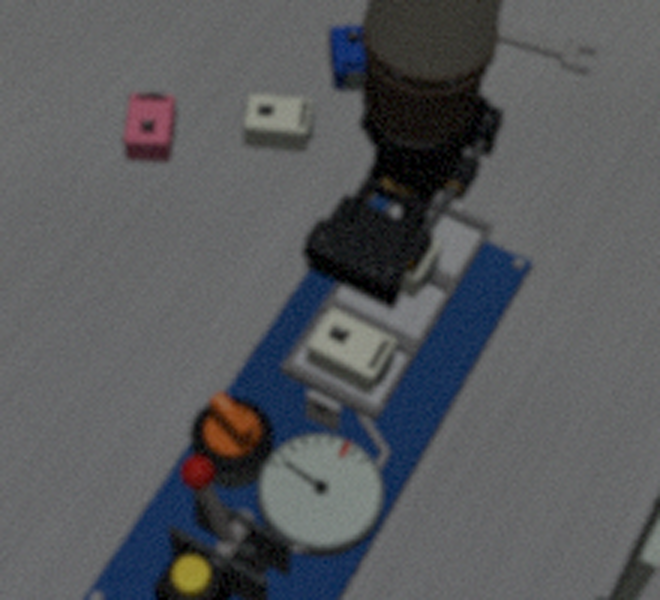

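The first light lies in pocket 0, lens to the board; the second is held above pocket 1. Lower it, then go to the third.

```bash
python3 -m creep '[[1,1,-20,0,20],[1,1,-40,0,20],[1,1,-47,0,20],[1,1,-47,0,20],[1,1,-47,0,20]]'
python3 -m creep '[[0,0,0,0,56],[0,0,0,0,56],[0,0,0,0,56],[0,0,0,0,56]]'
python3 -m creep '[[0,0,30,0,56],[0,0,60,0,56],[-30,20,60,6,70],[-60,40,60,12,70],[-90,60,60,18,70]]'
python3 -m creep '[[-30,20,0,5,70],[-60,40,0,5,70],[-90,70,-10,5,70],[-104,80,-20,5,70],[-104,80,-20,5,70]]'
python3 - <<'E'
from h import *
st=r.state();print(st["eef_pos"],2*np.degrees(np.arctan2(st["eef_rot"][1],st["eef_rot"][0])))
for n,bx in(("top",(150,300,120,420)),("scene",(140,265,200,310))):
    s,im=snap(n,n+'9')
    for o in findlights(s,im,bx): print(n,np.round(o,3))
E
```

```text
clock: 12.4
eef_pos: [0.6176, 0.091, 0.1324]
eef_rot: [3.141, 0.039, -0.001]
wrist_force: [-1.4, 0.1, -0.6]
grip_width: 0.0437
grasp_force: 34.9
clock: 12.73
eef_pos: [0.6187, 0.091, 0.1325]
eef_rot: [-3.141, -0.038, -0.002]
wrist_force: [0.2, -0.2, -0.5]
grip_width: 0.0548
grasp_force: 0.0
clock: 13.15
eef_pos: [0.5279, 0.1512, 0.1925]
eef_rot: [-3.095, -0.534, -0.002]
wrist_force: [-0.8, 1.2, 0.1]
grip_width: 0.0671
grasp_force: 0.0
clock: 13.57
eef_pos: [0.4214, 0.2319, 0.1709]
eef_rot: [3.069, 0.669, -0.004]
wrist_force: [-0.2, -0.1, -0.7]
grip_width: 0.0701
grasp_force: 0.0
[0.42135932 0.23191117 0.17093897] 24.61195357915854
top [ 6.5100e-01 -1.1400e-01 -8.8497e+01  1.3700e-01  8.9000e-02  9.9200e+02]
top [6.2300e-01 8.3000e-02 8.9523e+01 2.1700e-01 7.6000e-02 1.7880e+03]
top [4.690e-01 2.490e-01 1.506e+00 8.900e-02 6.300e-02 3.660e+02]
top [ 3.7900e-01  4.0900e-01 -5.9935e+01  1.4000e-01  6.8000e-02  6.7900e+02]
scene [4.1900e-01 2.2900e-01 2.6557e+01 4.9000e-02 4.0000e-02 1.7400e+02]
scene [ 5.8700e-01  1.2000e-02 -5.9892e+01  8.7000e-02  3.0000e-02  2.2000e+02]
```

```bash
python3 -m creep '[[0,-1,-30,0,70],[0,-1,-60,0,70],[0,-1,-92,0,70],[0,-1,-92,0,70],[0,-1,-92,0,70]]'
python3 -m creep '[[0,0,0,0,20],[0,0,0,0,20],[0,0,0,0,20],[0,0,0,0,20],[0,0,0,0,20]]' 35
python3 -m creep '[[0,0,0,0,20],[0,0,0,0,20],[0,0,40,0,20],[0,0,80,0,20],[0,0,100,0,20]]' 35
python3 -m creep '[[30,-10,0,-6,20],[60,-20,0,-12,20],[96,-34,0,-18,20],[96,-34,0,-23,20],[96,-34,0,-23,20]]' 
python3 -m creep '[[30,-10,0,0,20],[65,-20,0,0,20],[97,-34,0,0,20],[97,-34,0,0,20],[97,-34,0,0,20]]'
python3 - <<'E'
from h import *
snap('scene','s10'); print(r.state()["eef_pos"],r.state()["grip_width"])
im=cv2.imread('pics/s10.png')[120:320,200:420]; cv2.imwrite('pics/c10.png',cv2.resize(im,(660,600),interpolation=2))
E
```

```text
clock: 14.08
eef_pos: [0.4251, 0.2291, 0.0793]
eef_rot: [3.069, 0.661, -0.004]
wrist_force: [0.5, 0.3, 0.8]
grip_width: 0.07
grasp_force: 0.0
clock: 14.5
eef_pos: [0.4249, 0.2304, 0.081]
eef_rot: [-3.069, -0.663, -0.003]
wrist_force: [-0.6, 1.0, 1.1]
grip_width: 0.0445
grasp_force: 0.6
clock: 14.92
eef_pos: [0.4257, 0.231, 0.1836]
eef_rot: [-3.068, -0.665, -0.007]
wrist_force: [0.6, 0.0, -0.7]
grip_width: 0.0435
grasp_force: 35.0
clock: 15.33
eef_pos: [0.5215, 0.195, 0.1791]
eef_rot: [3.141, 0.031, -0.002]
wrist_force: [-0.4, 0.2, -1.8]
grip_width: 0.0437
grasp_force: 35.0
clock: 15.75
eef_pos: [0.6174, 0.1615, 0.1787]
eef_rot: [3.141, 0.039, -0.003]
wrist_force: [-0.4, 0.3, -1.6]
grip_width: 0.0438
grasp_force: 35.0
[0.61648098 0.16183853 0.17893799] 0.04334989436069031
```

View pics/c10.png

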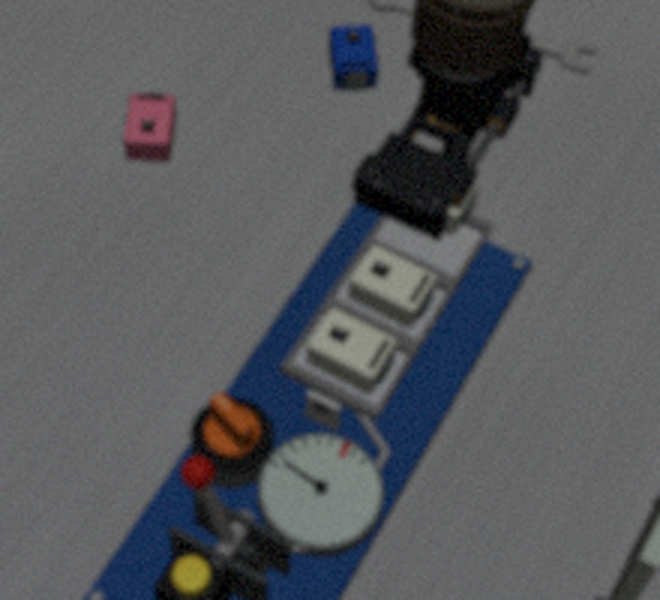

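Two lights lie well in their pockets; the third is held above pocket 2. Place it and move off for a measured check.

```bash
python3 -m creep '[[1,1,-20,0,20],[1,1,-40,0,20],[1,1,-48,0,20],[1,1,-48,0,20],[1,1,-48,0,20]]'
python3 -m creep '[[0,0,0,0,56],[0,0,0,0,56],[0,0,0,0,56],[0,0,0,0,56]]'
python3 -m creep '[[0,0,30,0,56],[0,0,70,0,56],[-40,-40,70,0,60],[-80,-80,70,0,60],[-100,-120,70,0,60]]'
python3 -m creep '[[-20,-40,0,0,60],[-20,-80,0,0,60],[-20,-120,0,0,60],[-20,-160,0,0,60],[-20,-170,0,0,60]]'
python3 - <<'E'
from h import *
print(r.state()["eef_pos"])
s,im=snap('top','t11')
for o in findlights(s,im,(160,205,220,312),28,.082): 
    p=np.array(o[:2])-[.620,-.0208]; print(np.round(o,3),'rig',np.round([p[0]+.0244*p[1],p[1]-.0244*p[0]],4))
H,S,V=cv2.split(cv2.cvtColor(im,cv2.COLOR_BGR2HSV))
cv2.imwrite('pics/c11.png',cv2.resize(im[145:225,210:400],(760,320),interpolation=2))
# dial: pointer (dark) & mark (red)
c0=np.array([.620,-.0208])+[.032+.065*.0244,-.065+.032*.0244]
print('dial px',proj(s,[*c0,.033]))
mk=((H<10)|(H>170))&(S>50); 
for i,mm,st,c in comps(mk,4):
    p=onz(s,*c,.034)[:2]-c0
    if np.linalg.norm(p)<.06:
        q=np.array([p[0]+.0244*p[1],p[1]-.0244*p[0]]); print('mark',st[4],np.round(q,4),np.linalg.norm(q),'angle',np.arctan2(q[1],-q[0]))
E
```

```text
clock: 16.22
eef_pos: [0.6175, 0.1638, 0.1323]
eef_rot: [3.141, 0.042, -0.001]
wrist_force: [0.6, -0.1, -1.0]
grip_width: 0.0435
grasp_force: 35.0
clock: 16.55
eef_pos: [0.6186, 0.1631, 0.1323]
eef_rot: [-3.141, -0.038, -0.001]
wrist_force: [-0.6, 0.3, -0.2]
grip_width: 0.0548
grasp_force: 0.0
clock: 16.97
eef_pos: [0.5349, 0.0692, 0.2026]
eef_rot: [-3.14, -0.04, -0.002]
wrist_force: [0.2, -0.7, 0.4]
grip_width: 0.0595
grasp_force: 0.0
clock: 17.38
eef_pos: [0.5157, -0.1046, 0.2023]
eef_rot: [3.141, 0.031, 0.0]
wrist_force: [0.0, 0.2, 0.5]
grip_width: 0.0607
grasp_force: 0.0
[ 0.51566254 -0.1046217   0.20234741]
dial px [332.51820567 172.74102147]
```

View pics/c11.png

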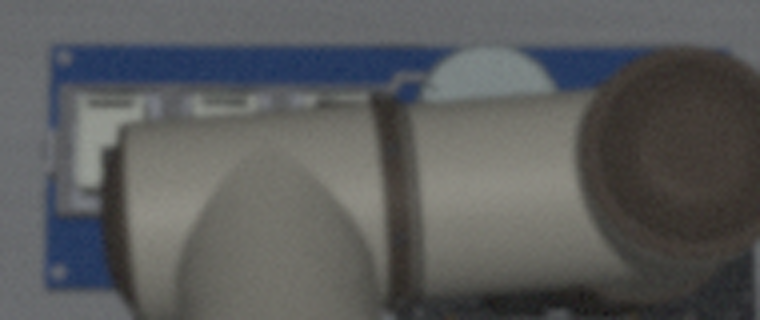

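Arm covers the top view (only the left light's lens end at crop (110,100) visible); use the scene view and stored pictures for lights and dial angles.

```bash
cat > d.py <<'E'
from h import *
R=np.array([.620,-.0208]); Y=.0244
def rig(p): p=np.asarray(p)[:2]-R; return np.array([p[0]+Y*p[1],p[1]-Y*p[0]])
def wor(x,y,z): return np.array([R[0]+x-Y*y,R[1]+y+Y*x,z])
def dial(s,im):
    hsv=cv2.cvtColor(im,cv2.COLOR_BGR2HSV).astype(int); out={}
    v0,v1=int(proj(s,wor(.032,-.065,.034))[1])-30,int(proj(s,wor(.032,-.065,.034))[1])+30
    u0=int(proj(s,wor(.032,-.065,.034))[0])-30
    pts=[]
    for v in range(v0,v1):
        for u in range(u0,u0+60):
            q=rig(onz(s,u,v,.034))-[.032,-.065]; pts.append((u,v,*q))
    P=np.array(pts); rr=np.hypot(P[:,2],P[:,3]); px=im[P[:,1].astype(int),P[:,0].astype(int)].astype(int)
    red=np.clip(px[:,2]-px[:,:2].max(1)-8,0,None)*((rr>.025)&(rr<.046)); out['mark']=np.degrees(np.arctan2((red*P[:,3]).sum(),-(red*P[:,2]).sum())),red.sum()
    med=np.median(px.max(1)[rr<.04]); w=np.clip(med-25-px.max(1),0,None)*((rr>.012)&(rr<.030)); out['ptr']=np.degrees(np.arctan2((w*P[:,3]).sum(),-(w*P[:,2]).sum())),w.sum()
    return out
E
python3 - <<'E'
from d import *
s,im=snap('scene','s12'); print('scene',dial(s,im))
for z in(.082,):
  for o in findlights(s,im,(170,265,290,370),22,z): print(np.round(o,3),'rig',np.round(rig(o[:2]),4))
cv2.imwrite('pics/c12.png',cv2.resize(im[170:350,220:400],(600,600),interpolation=2))
s,_=snap('top'); print('top',dial(s,cv2.imread('pics/t1.png')))
E
```

```text
scene {'mark': (np.float64(90.77468065249627), np.int64(354)), 'ptr': (np.float64(7.946474357388135), np.float64(209.0))}
[6.110e-01 1.630e-01 4.496e+00 4.600e-02 3.800e-02 2.080e+02] rig [-0.004   0.1841]
[6.2700e-01 3.4000e-02 8.9196e+01 1.5200e-01 7.7000e-02 1.3310e+03] rig [0.0088 0.0543]
top {'mark': (np.float64(90.34153541192738), np.int64(164)), 'ptr': (np.float64(11.732856992124132), np.float64(33.0))}
```

View pics/c12.png

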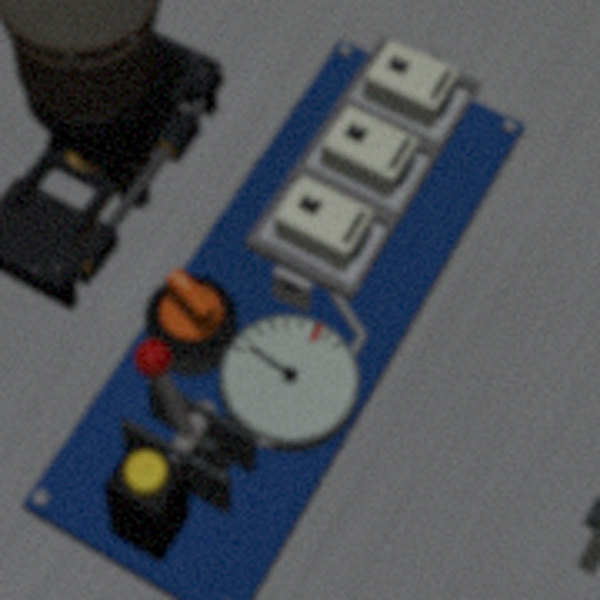

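All three lights lie in their pockets with lenses to the board; lever ball at crop (153,357) in its notch; mark at 90.5°, pointer about 8–12°. Next: the release button, with the gripper turned so its body clears the lever.

```bash
python3 -m creep '[[0,0,30,-7,20],[0,0,60,-14,0],[30,-30,60,-21,0],[60,-60,60,-28,0],[90,-90,60,-35,0]]' 20
python3 -m creep '[[20,-28,0,-7,0],[20,-28,0,-14,0],[20,-28,0,-21,0],[20,-28,0,-28,0],[20,-28,0,-35,0]]'
python3 -m creep '[[0,0,0,-7,0],[0,0,0,-14,0],[0,0,0,-20,0],[0,0,0,-20,0],[0,0,0,-20,0]]'
```

```text
clock: 17.95
eef_pos: [0.6064, -0.1877, 0.2636]
eef_rot: [-3.005, 0.911, -0.004]
wrist_force: [0.8, 0.7, 0.0]
grip_width: 0.0343
grasp_force: 0.0
clock: 18.37
eef_pos: [0.6254, -0.2153, 0.2614]
eef_rot: [2.591, -1.776, -0.001]
wrist_force: [-0.4, -0.2, 0.4]
grip_width: 0.0038
grasp_force: 0.0
clock: 18.78
eef_pos: [0.6252, -0.2154, 0.2619]
eef_rot: [-2.253, 2.189, 0.0]
wrist_force: [-0.3, 0.1, 0.3]
grip_width: 0.0005
grasp_force: 0.0
```

```bash
python3 -m creep '[[0,-7,-30,0,0],[0,-7,-60,0,0],[0,-7,-72,0,0],[0,-7,-72,0,0]]'
python3 -m creep '[[0,0,-5,0,0],[0,0,-10,0,0],[0,0,-16,0,0],[0,0,-16,0,0],[0,0,-16,0,0]]'
python3 -m creep '[[0,0,0,0,0],[0,0,0,0,0],[0,0,0,0,0],[0,0,0,0,0],[0,0,0,0,0]]'
python3 - <<'E'
from d import *
s,im=snap('scene','s13')
H,S,V=cv2.split(cv2.cvtColor(im,cv2.COLOR_BGR2HSV)); mk=((H<8)|(H>172))&(S>110)&(V>60); mk[:240]=0; mk[:,:230]=0
for i,mm,st,c in comps(mk,6): print(st[4],np.round(c,1),np.round(onz(s,*c,.138),3))
E
```

```text
clock: 19.12
eef_pos: [0.6231, -0.223, 0.186]
eef_rot: [2.247, -2.189, -0.011]
wrist_force: [0.4, -0.3, -0.3]
grip_width: 0.0003
grasp_force: 0.0
clock: 19.53
eef_pos: [0.626, -0.224, 0.1757]
eef_rot: [-2.248, 2.192, -0.005]
wrist_force: [1.4, 1.2, 4.3]
grip_width: 0.0004
grasp_force: 1.8
clock: 19.95
eef_pos: [0.6255, -0.224, 0.1746]
eef_rot: [-2.248, 2.193, -0.003]
wrist_force: [1.7, -0.0, 2.9]
grip_width: 0.0005
grasp_force: 2.0
16 [297.4 294.4] [ 0.672 -0.163  0.138]
```

The ball is back at (297,294), its starting place. Lift off and work out the knob's bar direction from the last clear picture.

```bash
python3 -m creep '[[0,0,30,6,20],[0,0,70,13,50],[0,0,90,20,50],[-10,30,90,27,50],[-20,60,90,34,50]]'
python3 -m creep '[[-20,40,0,7,50],[-34,75,0,14,50],[-34,75,0,21,50],[-34,75,0,28,50],[-34,75,0,34,50]]'
python3 - <<'E'
from d import *
st=r.state();print(st["eef_pos"],2*np.degrees(np.arctan2(st["eef_rot"][1],st["eef_rot"][0])),st["joints"])
s,_=snap('scene','s14')
a,b=[rig(onz(s,*p,.082)) for p in((274,252.5),(285.4,266.6))]; print('bar',a,b,np.degrees(np.arctan2(*(a-b)[::-1])))
a,b=[rig(onz(s,*p,.034)) for p in((294.1,273.5),(307,282.5))]; d=a-b; print('ptr',a,b,np.degrees(np.arctan2(d[1],-d[0])))
im=cv2.imread('pics/s12.png')
a,b=[np.round(proj(s,wor(*p,z)),1) for p,z in(((-.05,-.065),.082),((.032,-.065),.034))];print(a,b)
E
```

```text
clock: 20.42
eef_pos: [0.6033, -0.1644, 0.2635]
eef_rot: [2.793, -1.438, -0.005]
wrist_force: [0.7, 0.9, -1.8]
grip_width: 0.026
grasp_force: 0.0
clock: 20.83
eef_pos: [0.5685, -0.0881, 0.2623]
eef_rot: [3.092, -0.551, -0.01]
wrist_force: [-0.1, 0.4, 0.6]
grip_width: 0.0488
grasp_force: 0.0
[ 0.56849803 -0.08811381  0.26227834] -20.221550007451512 [ 0.12727671  0.32629782 -0.15830427 -0.00112967 -1.09256019  1.09111007]
bar [-0.06100247 -0.0582567 ] [-0.01932064 -0.07632819] 156.56047536134074
ptr [-0.00414017 -0.06055707] [ 0.0338067  -0.06533628] 7.178306751811396
[276.5 256.8] [306.4 282. ]
```

```bash
python3 -m creep '[[3,1,-40,2,50],[3,1,-80,2,50],[3,1,-115,2,50],[3,1,-136,2,50],[3,1,-136,2,50]]'
python3 -m creep '[[0,0,0,0,5],[0,0,0,0,5],[0,0,0,0,5],[0,0,0,0,5],[0,0,0,0,5]]' 30
python3 -m creep '[[0,0,0,0,5],[0,0,0,0,5],[0,0,0,0,5],[0,0,0,-2,5],[0,0,0,-5,5]]' 30
```

```text
clock: 21.3
eef_pos: [0.5688, -0.0884, 0.1213]
eef_rot: [3.096, -0.514, -0.025]
wrist_force: [-0.3, -0.3, -0.7]
grip_width: 0.05
grasp_force: 0.0
clock: 21.72
eef_pos: [0.5743, -0.0879, 0.1295]
eef_rot: [-3.099, 0.508, -0.004]
wrist_force: [-0.3, 0.1, 0.4]
grip_width: 0.0244
grasp_force: 0.0
clock: 22.13
eef_pos: [0.5741, -0.0878, 0.1288]
eef_rot: [-3.075, 0.644, -0.002]
wrist_force: [-1.0, 1.0, 4.2]
grip_width: 0.014
grasp_force: 30.0
```

```bash
python3 -m creep '[[-2,1,0,-7,5],[-2,1,0,-14,5],[-2,1,0,-21,5],[-2,1,0,-28,5],[-2,1,0,-35,5]]'
python3 -m creep '[[0,0,0,-7,5],[0,0,0,-14,5],[0,0,0,-21,5],[0,0,0,-28,5],[0,0,0,-35,5]]'
python3 - <<'E'
from d import *
s,im=snap('scene','s15');print(dial(s,im))
E
```

```text
clock: 22.55
eef_pos: [0.5729, -0.0886, 0.1288]
eef_rot: [2.735, -1.544, 0.005]
wrist_force: [2.2, -7.7, 1.3]
grip_width: 0.0139
grasp_force: 30.0
clock: 22.97
eef_pos: [0.5716, -0.089, 0.1288]
eef_rot: [2.142, -2.294, 0.002]
wrist_force: [-1.4, -7.4, 3.9]
grip_width: 0.014
grasp_force: 30.0
{'mark': (np.float64(-92.42953150918565), np.int64(3628)), 'ptr': (np.float64(23.675163668405688), np.float64(3201.0))}
```

```bash
python3 -m creep '[[0,-2,0,-7,5],[0,-2,0,-14,5],[0,-2,0,-21,5],[0,-2,0,-28,5],[0,-2,0,-35,5]]'
python3 -m creep '[[0,0,0,-7,5],[0,0,0,-14,5],[0,0,0,-21,5],[0,0,0,-28,5],[0,0,0,-35,5]]'
python3 -m creep '[[0,0,0,-7,5],[0,0,0,-14,5],[0,0,0,-21,5],[0,0,0,-28,5],[0,0,0,-35,5]]'
python3 - <<'E'
from d import *
st=r.state();print(2*np.degrees(np.arctan2(st["eef_rot"][1],st["eef_rot"][0])),st["joints"])
s,im=snap('scene','s15b');print(dial(s,im))
cv2.imwrite('pics/c15.png',cv2.resize(im[170:350,220:400],(600,600),interpolation=2))
E
```

```text
clock: 23.43
eef_pos: [0.5704, -0.0888, 0.1288]
eef_rot: [1.353, -2.832, -0.002]
wrist_force: [-4.3, 3.8, 8.7]
grip_width: 0.0137
grasp_force: 30.0
clock: 23.85
eef_pos: [0.5696, -0.0877, 0.1288]
eef_rot: [0.438, -3.106, -0.003]
wrist_force: [-7.6, 9.2, 11.1]
grip_width: 0.0139
grasp_force: 30.0
clock: 24.27
eef_pos: [0.5697, -0.0864, 0.1288]
eef_rot: [-0.516, -3.094, -0.004]
wrist_force: [-7.6, 13.6, 11.8]
grip_width: 0.0138
grasp_force: 30.0
-198.94957936320694 [ 0.12898215  0.47141181 -0.3121967  -0.00517665 -0.7911335  -2.02686437]
{'mark': (np.float64(-92.34193004160753), np.int64(3624)), 'ptr': (np.float64(80.54111685870045), np.float64(144.0))}
```

View pics/c15.png

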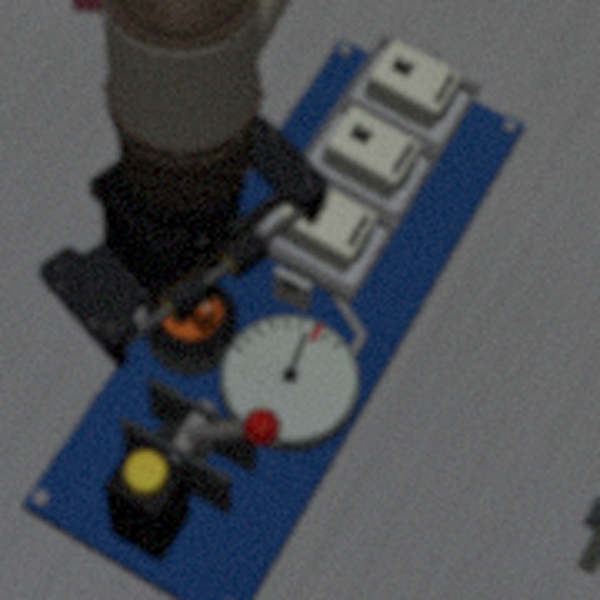

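Pointer tip at crop (306,335), just short of the red mark at (318,333): about 10° of dial, 25° of knob to go; lights still in place, lever back (ball (262,427)).

```bash
python3 -m creep '[[1,-2,0,-7,5],[1,-2,0,-14,5],[1,-2,0,-20,5],[1,-2,0,-25,5],[1,-2,0,-25,5]]'
python3 -m creep '[[0,0,0,0,5],[0,0,0,0,5],[0,0,0,0,5]]'
python3 - <<'E'
from d import *
st=r.state();print(2*np.degrees(np.arctan2(st["eef_rot"][1],st["eef_rot"][0])))
s,im=snap('scene','s16');print(dial(s,im))
cv2.imwrite('pics/c16.png',cv2.resize(im[255:305,280:335],(660,600),interpolation=2))
E
```

```text
clock: 24.73
eef_pos: [0.5703, -0.0859, 0.1288]
eef_rot: [-1.169, -2.909, -0.007]
wrist_force: [-10.9, 24.8, 14.7]
grip_width: 0.0139
grasp_force: 30.0
clock: 24.98
eef_pos: [0.5703, -0.0858, 0.1288]
eef_rot: [-1.165, -2.91, -0.007]
wrist_force: [-10.7, 25.1, 14.2]
grip_width: 0.0137
grasp_force: 30.0
-223.62770948730395
{'mark': (np.float64(-92.25169120490489), np.int64(3544)), 'ptr': (np.float64(90.67529387015753), np.float64(144.0))}
```

View pics/c16.png

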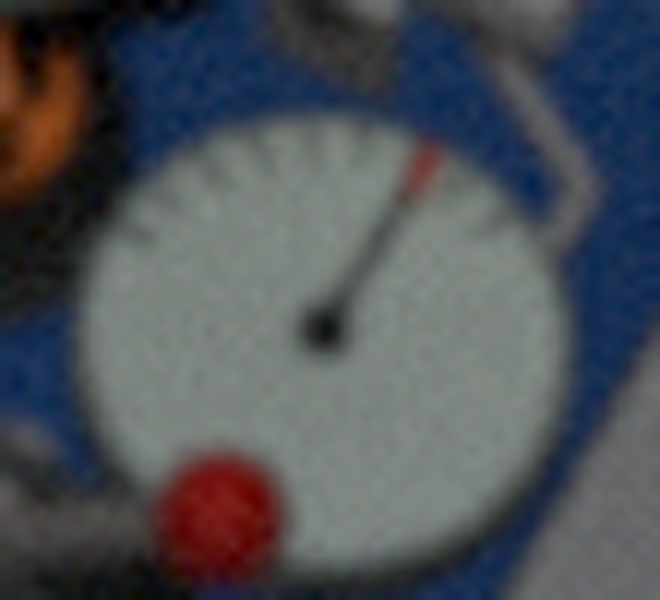

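Pointer lies on the red mark (90.7° vs 90.5°). Relax the side force, open, lift straight, and check.

```bash
python3 -m creep '[[-1,2,1,0,5],[-1,3,1,0,5],[-1,3,1,0,5]]'
python3 -m creep '[[0,0,0,0,50],[0,0,0,0,50],[0,0,0,0,50],[0,0,0,0,50],[0,0,0,0,50]]'
python3 -m creep '[[0,0,30,0,50],[0,0,70,0,50],[0,0,110,0,50],[-40,0,130,0,50],[-80,0,130,0,50]]'
python3 -m creep '[[-40,0,0,0,50],[-40,0,0,0,50],[-40,0,0,0,50],[-40,0,0,0,50],[-40,0,0,0,50]]'
python3 - <<'E'
from d import *
s,im=snap('scene','s17');print(dial(s,im))
cv2.imwrite('pics/c17.png',cv2.resize(im[170:350,220:400],(600,600),interpolation=2))
E
```

```text
clock: 25.28
eef_pos: [0.5701, -0.0853, 0.1288]
eef_rot: [-1.165, -2.913, -0.002]
wrist_force: [-5.2, 11.3, 5.7]
grip_width: 0.0139
grasp_force: 30.0
clock: 25.7
eef_pos: [0.5718, -0.0883, 0.1288]
eef_rot: [-1.168, -2.916, 0.0]
wrist_force: [-0.2, -0.2, -0.6]
grip_width: 0.0391
grasp_force: 0.0
clock: 26.12
eef_pos: [0.496, -0.0881, 0.2635]
eef_rot: [1.163, 2.907, 0.006]
wrist_force: [0.5, 1.4, 0.6]
grip_width: 0.0499
grasp_force: 0.0
clock: 26.53
eef_pos: [0.4541, -0.0879, 0.2592]
eef_rot: [1.167, 2.916, 0.0]
wrist_force: [0.4, 0.3, -1.4]
grip_width: 0.0501
grasp_force: 0.0
{'mark': (np.float64(-92.26131267786532), np.int64(3594)), 'ptr': (np.float64(90.62214873694715), np.float64(163.0))}
```

View pics/c17.png

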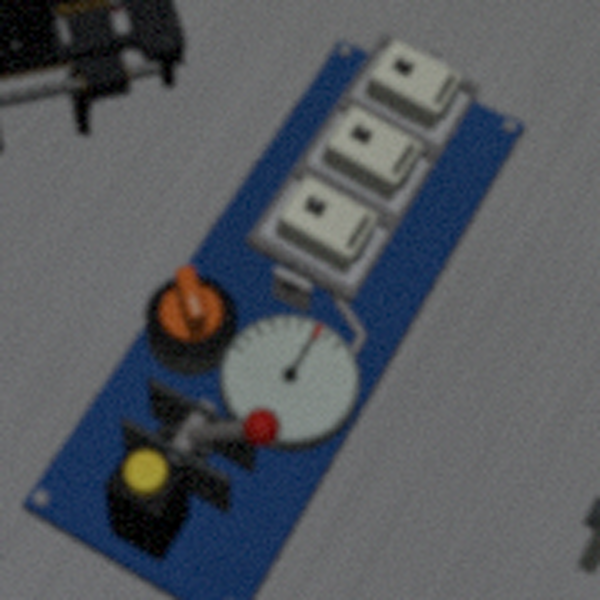

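Pointer stays on the mark, three lights lie in their pockets, the lever is back, the button is up, and the arm is clear.

```bash
python3 -c "
from station import r
print(r.hand_in())"
```

```text
the job is handed in; nothing more can be done
None
```

I handed the job in after 26.5 s on the robot's clock, and no verdict came back; the last picture shows the three lights in their pockets with lenses to the board, the lever back, and the pointer on the red mark (measured 90.6° against 90.5°).

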